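# Ring the stores bell and hold up a welding filter plate label up

### The job

Ring for the storeman by pressing the bell's plunger right down to its stop and letting it spring back, then draw the notched welding filter plate out of the wooden rack, gripping it by its frosted end only (the end with the small corner notch; no fingers on the dark window) and not over the label. Hold it up, at least 15 cm clear of the bench, with the label face turned up for him to read (slanted about halfway to level, or flatter), and finish while still holding it there, still. Leave the plain cover plate standing in the rack and do not disturb the mug or the goggles.

Things in the scene. Friction and masses are not known exactly. Their poses are not given: they have to be found in the camera images.
- bell_plunger (a joint): plunger of the steel counter bell (dome 79 mm across on a fixed base 88 mm across). 0 = up, 0.008 m = fully down on its stop; its spring needs about 2 N to start and 5.5 N at the stop, and pushes it back up
- bell_head (a point): centre of the top of the plunger's round head (23 mm across), 64 mm above the bench when up; pressed straight down. The dome's crown and collar end 17 mm below it
- plate_rack: light wooden rack fixed to the bench, 100 x 104 x 32 mm. Origin: centre of its underside; z up. Two open grooves run along its x, at y = -30 and y = +30 mm, each 10.5 mm wide, floor 12 mm above the bench, 20 mm deep; either plate may stand in either groove, and the rack may face any way
- filter_plate: welding filter plate, loose, standing on its long edge in a groove: 110 mm long (its x), 8 mm thick (its y), 90 mm high (its z), about 0.1 kg. Origin: centre of its lower edge. Its frosted pale grey end reaches from x = +12 to +55 mm over the whole height, with a square notch (11 x 11 mm) cut out of the upper corner at x = +44 to +55, z = 79 to 90 mm; the rest is the dark window. The label is on the -y face: with the notch at the upper right, the label faces you
- filter_window: the dark glass window of the filter plate (a fixed part of it), x = -55 to +12 mm of the plate; origin at the middle of the window's lower edge, axes as the plate's. Not to be touched by the fingers
- filter_label: blank ruled paper label 32 mm (along the plate) x 30 mm (high), 0.6 mm proud, stuck on the frosted end at plate x = 17.5 to 49.5 mm, z = 26 to 56 mm. Origin: its centre; its own z axis points straight out of the label face, its x along the plate towards the frosted end, its y to the plate's upper edge. The frosted area above it (z = 56 to 90 mm) is free for gripping across the 8 mm
- cover_plate: clear cover plate of the same size (110 x 8 x 90 mm), loose, four square corners, no frosted end, standing in the other groove. Origin: centre of its lower edge, axes as the filter plate's. To be left standing
- mug: grey mug 85 mm across without the handle, 88 mm high, loose, to the left behind the bell; origin at the centre of its underside. To be left alone
- goggles: red welding goggles, 163 x 203 x 69 mm, loose, lying to the right of the rack; origin at the centre of the underside. To be left alone
Things that resemble listed ones, but are neither listed nor needed, are in the scene too. There is more than one size of the part that bears bell_plunger; the job needs the middle-sized.

How it is judged:
On the way, in this order (a step that is already met when the one before it is completed fails the run):
1. the bell plunger is pressed down to its stop (value of joint bell_plunger above 0.007 m), for 0.05 s.
2. the plunger is up again and the filter plate is drawn out of its groove in the fingers (value of joint bell_plunger below 0.002 m and height (world z) of filter_plate above 0.045 m and contact force between the fingers and filter_plate above 1 N), for 0.1 s.
At the end, for the whole second after the job is handed in: The fingers still hold the filter plate at rest, its lower edge and label 15 cm or more above the bench, label face within 55 degrees of straight up, no finger on the label; bell plunger up; cover plate still upright in its groove, within 20 mm (angle between filter_label's own z axis and vertical below 0.96 rad and height (world z) of each of filter_plate, filter_window, filter_label above 0.15 m and contact force between the fingers and filter_plate above 1 N and contact force between the fingers and filter_label below 0.3 N and linear speed of filter_plate below 0.03 m/s and value of joint bell_plunger below 0.002 m and height (world z) of cover_plate below 0.018 m and angle between cover_plate's own z axis and vertical below 0.25 rad and distance of cover_plate from where it was at the start of the episode below 0.02 m); the arm keeps its last pose, push and grip.
It fails at once if fingers on the dark window of the filter plate (contact force between the fingers and filter_window above 1 N).
It fails at once if the cover plate is pulled out or knocked over (distance of cover_plate from where it was at the start of the episode above 0.03 m or angle between cover_plate's own z axis and vertical above 0.4 rad).
It fails at once if the mug is disturbed (distance of mug from where it was at the start of the episode above 0.03 m or angle between mug's own z axis and vertical above 0.3 rad).
It fails at once if the goggles are disturbed (distance of goggles from where it was at the start of the episode above 0.04 m).
It also fails if it takes over 42 s, if anything falls off the work surface, if the arm or the gripper's body presses on something with over 40 N, if the wrist force passes 120 N, or if a joint passes its speed limit or range.

### The arm

A 6-joint arm with a two-finger parallel gripper is mounted at the origin on a cart in front of the work surface, level with it; the furniture and walls round the work are solid. World frame = base frame: x ahead of the robot, y to its left, z up, the work surface at z = 0. Lengths are in m, angles in rad, forces in N, time in s.
With the tool pointing down it reaches from about 0.35 to 0.775 m from the base axis. Payload 5.5 kg.
Tool frame: the origin (TCP) lies at the very end of the fingers, on their centre line; the grasp point (between the pads) lies 19 mm behind it; x points along the fingers, y is the direction in which the jaws open and shut, and the axes are right-handed (so a half turn about x gives the same grasp; the last joint's range is limited). The gripper opens to 85 mm and grips with 20 to 120 N. Pads are 22 mm wide; open, the fingers measure 114 mm over their backs; the gripper's body (76 mm by 85 mm) begins 54 mm behind the grasp point. The pads swing forward as they close: fully open they stand 13 mm farther back than shut.
Start: joints at [1.205, 0.313, 0.046, 1.304, 0, 1.431], TCP at [0.129, 0.56, 0.202] pointing down, gripper open.
Joint ranges: [-2.76, 2.76], [-0.86, 1.69], [-1.03, 1.26], [-2.2, 2.34], [-1.47, 1.5], [-3.14, 3.14]. Speed limits (rad/s): [2.57, 2.57, 3.14, 3.14, 3.14, 3.14].

### API

Orientations are given as a unit quaternion [w, x, y, z].
In Python, from workcell import env gives the robot as it stands.
- The arm moves only by the tool drive_tool, never from a script. Its argument "plan" is a list that holds one entry, the list of rows, each a list of 7 numbers: the shift along the tool's x, y, z in cm, then the turn, a rotation vector about the tool's x, y, z in degrees, then the opening, from 0 (shut) to 1 (fully open). In form: [[[tx, ty, tz, wx, wy, wz, fingers], ...]]. A call has exactly 5 rows; each row shifts and turns the commanded pose from where the row before left it, along the tool's axes as they then stand; what a row does not reach is not made up. A row lasts 1/12 s, in which the tool goes at most 41.7 mm and 7.16 degrees, less where a joint would pass 70% of its speed; a pose out of reach is approached as far as the arm can. A call with a gripper value outside its range is refused whole. The fingers move at their own pace and stop on an object; "squeeze" is the grip in N (left out, the last holds). Time passes only in rows, so rows that do not move let the fingers close, or fill a call up. It gives the time, the measured TCP pose, the force and the opening at its end, in the units of the state.
- env.get_state(): the state, without advancing time (a new reading comes with each control period).
- env.read_camera(name): name is "scene" or "top" or "wrist"; returns the picture (384x512x3 uint8, red, green, blue); there is no depth.
- env.camera_model(name): a dict with "camera_matrix" (3x3 intrinsics, pixels), "camera_from_world" (4x4, takes a point from world to camera coordinates); the wrist camera has in their place "T_tool_cam" (4x4, takes a point from camera to tool coordinates, whose origin is the TCP and whose axes are the tool frame's). Camera axes: x right, y down, z forward; pixel columns grow to the right and rows downward; lengths in m; the calibration is good to about 2 mm. A picture is of the moment at which its call begins: read the wrist's pose just before it. camera_model takes no time and is no camera call.
- env.hand_in(): hands the job in, once; it reports no verdict.
The state is a dict: "clock": time; "joint_pos": joint angles; "qvel": joint speeds; "tau": joint torques, N m; "tcp_pos": TCP position; "orientation": TCP orientation; "wrist_force": force on the tool from outside, world axes, zero at the start; "ft_torque": the same for the moment, N m; "finger_gap": finger opening in m.
Only numpy, scipy, OpenCV 4.12 (cv2) and the standard library are available. Lean on these libraries where they do the work, as an engineer would, in place of code of your own. Each camera call takes 0.05 s, during which the arm holds its last target.

## Working session

There is one attempt and no reset: what is moved stays moved. The work goes in short steps, Python scripts to look and compute and a tool call to move; the robot and the scene stay as the last step left them, time stands still between calls to the robot, and variables do not carry over. Pictures are saved under pics/ and viewed, and the job is handed in when it is done.

Besides the shell and the picture viewer there is one more tool, called after "Call:" by a JSON object that holds its "method" and its "body". drive_tool: Moves the arm, as the interface text tells. Its arguments: {"type":"object","properties":{"plan":{"type":"array","items":{"type":"array","items":{"type":"array","items":{"type":"number"}}}},"squeeze":{"type":"number"}},"required":["plan"]}

```bash
ls; mkdir -p pics; cat > h.py <<'E'
import numpy as np, cv2
from workcell import env
from scipy.spatial.transform import Rotation as R
def snap(n,f):
    im=env.read_camera(n); cv2.imwrite('pics/'+f,im[:,:,::-1]); return im
def ray(n,u,v):
    m=env.camera_model(n);K=np.array(m['camera_matrix']);T=np.array(m['camera_from_world'])
    d=np.linalg.inv(K)@[u,v,1]; return -T[:3,:3].T@T[:3,3], T[:3,:3].T@d
def onz(n,u,v,z):
    o,d=ray(n,u,v); return o+d*(z-o[2])/d[2]
def proj(n,p):
    m=env.camera_model(n);K=np.array(m['camera_matrix']);T=np.array(m['camera_from_world'])
    q=K@(T[:3,:3]@np.array(p)+T[:3,3]); return q[:2]/q[2]
E
python3 - <<'E'
from h import *
np.set_printoptions(precision=4,suppress=True)
print(env.get_state())
for n in ['scene','top','wrist']: snap(n,n+'0.png')
print(env.camera_model('wrist'))
for n in ['scene','top']: print(env.camera_model(n))
E
```

```text
pics
{'clock': 0.0, 'joint_pos': array([1.2054, 0.314 , 0.045 , 1.3036, 0.    , 1.4312]), 'qvel': array([ 0.0003,  0.0007, -0.0004,  0.0013,  0.0005,  0.0006]), 'tau': array([  0.0013, -48.0628,  29.8533,   0.0194,  -0.0003,   0.    ]), 'tcp_pos': array([0.1285, 0.5599, 0.2007]), 'orientation': array([ 0.7024,  0.079 ,  0.7028, -0.0803]), 'wrist_force': array([ 0.1756,  0.7184, -1.1158]), 'ft_torque': array([ 0.0054, -0.005 ,  0.0458]), 'finger_gap': 0.08532218979092619}
{'camera_matrix': array([[330.7919,   0.    , 254.1078],
       [  0.    , 330.7919, 189.979 ],
       [  0.    ,   0.    ,   1.    ]]), 'T_tool_cam': array([[-0.0009, -0.2608,  0.9654, -0.1725],
       [ 1.    ,  0.0002,  0.001 ,  0.0002],
       [-0.0005,  0.9654,  0.2608, -0.0663],
       [ 0.    ,  0.    ,  0.    ,  1.    ]])}
{'camera_matrix': array([[452.1852,   0.    , 255.4366],
       [  0.    , 452.1852, 190.6704],
       [  0.    ,   0.    ,   1.    ]]), 'camera_from_world': array([[ 0.4496, -0.8929, -0.0254, -0.3072],
       [-0.3613, -0.1558, -0.9194,  0.2596],
       [ 0.8169,  0.4225, -0.3926,  0.8455],
       [ 0.    ,  0.    ,  0.    ,  1.    ]])}
{'camera_matrix': array([[479.7362,   0.    , 252.362 ],
       [  0.    , 479.7362, 197.7985],
       [  0.    ,   0.    ,   1.    ]]), 'camera_from_world': array([[ 0.0278, -0.9994, -0.0185, -0.0323],
       [-0.9984, -0.0268, -0.0497,  0.5893],
       [ 0.0492,  0.0199, -0.9986,  1.2569],
       [ 0.    ,  0.    ,  0.    ,  1.    ]])}
```

View pics/scene0.png

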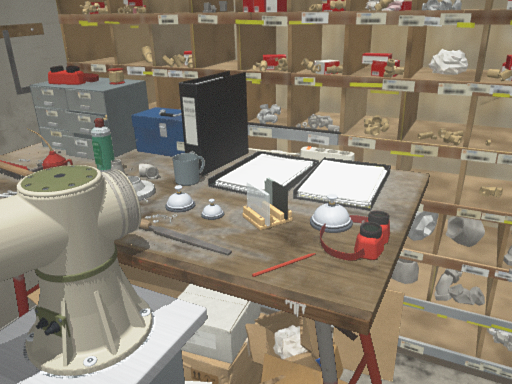

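View pics/top0.png

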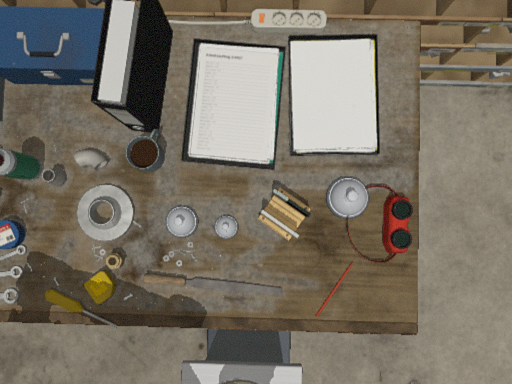

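View pics/wrist0.png

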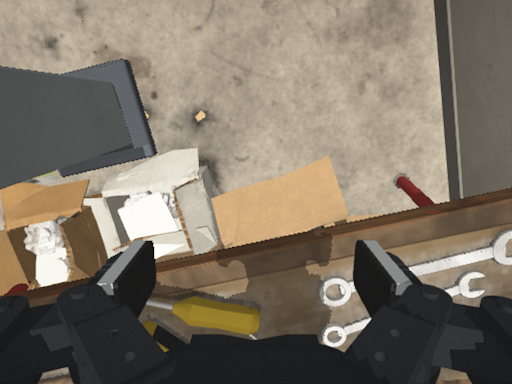

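```bash
python3 - <<'E'
import cv2
t=cv2.imread('pics/top0.png'); s=cv2.imread('pics/scene0.png')
cv2.imwrite('pics/c1.png',cv2.resize(t[175:255,150:320],None,fx=4.6,fy=4.6,interpolation=cv2.INTER_CUBIC))
cv2.imwrite('pics/c2.png',cv2.resize(s[165:245,150:300],None,fx=5.3,fy=5.3,interpolation=cv2.INTER_CUBIC))
E
```

```text
(no output)
```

View pics/c1.png

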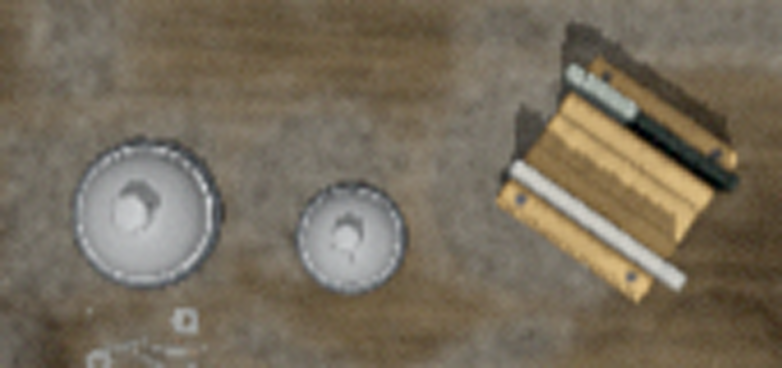

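View pics/c2.png

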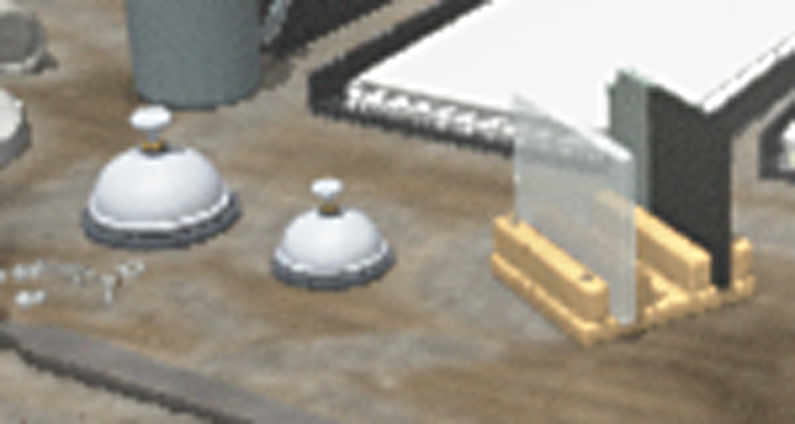

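```bash
python3 - <<'E'
from h import *
np.set_printoptions(precision=4,suppress=True)
f=lambda u,v:(150+(u+.5)/4.6-.5,175+(v+.5)/4.6-.5)
b=onz('top',*f(131,212),.064); print('bell',b, proj('scene',b),'crop meas', 150+150/5.3,165+120/5.3)
b2=onz('top',*f(147,213),.01);print('bell base',b2)
A=onz('top',*f(570,77),.1);B=onz('top',*f(733,180),.102)
C=onz('top',*f(635,115),.102)
print('plate',A,B,C,np.linalg.norm(A-B),np.linalg.norm(A-C),np.degrees(np.arctan2(*(A-B)[1::-1])))
c1=onz('top',*f(516,170),.102);c2=onz('top',*f(681,281),.102);print('cover',c1,c2,np.linalg.norm(c1-c2),np.degrees(np.arctan2(*(c1-c2)[1::-1])))
s=onz('top',144,152,.088);print('mug',s)
for p in (A,B,c1,c2): print((proj('scene',p)-[150,165])*5.3)
E
```

```text
bell [0.5241 0.1704 0.064 ] [178.2367 185.4948] crop meas 178.30188679245282 187.64150943396226
bell base [0.5236 0.1705 0.01  ]
plate [ 0.6031 -0.0697  0.1   ] [ 0.5502 -0.158   0.102 ] [ 0.5835 -0.1049  0.102 ] 0.10301932303833393 0.04037010213850527 59.07930224507981
cover [ 0.5523 -0.042   0.102 ] [ 0.4956 -0.1316  0.102 ] 0.10600036772676319 57.63028428066014
mug [0.6945 0.2585 0.088 ]
[603.3301  61.734 ]
[717.4247 119.2657]
[512.4252  83.4858]
[622.0034 151.1462]
```

```bash
cat >> h.py <<'E'
def pose():
    s=env.get_state(); q=s['orientation']; return np.array(s['tcp_pos']),R.from_quat([q[1],q[2],q[3],q[0]]),s
def need(pt,Rt):
    p,r,s=pose(); return r.inv().apply(np.array(pt)-p)*100, np.degrees((r.inv()*Rt).as_rotvec())
E
python3 - <<'E'
from h import *
np.set_printoptions(precision=3,suppress=True)
p,r,s=pose(); print(r.as_matrix(), s['clock'])
th=np.radians(58.3);u=np.array([np.cos(th),np.sin(th),0]);x=np.array([0,0,-1.])
print(need([.524,.170,.11],r))
for sg in (1,-1):
    z=sg*u;y=np.cross(z,x); Rt=R.from_matrix(np.c_[x,y,z]); print(sg,need([.59,-.09,.16],Rt))
E
```

```text
[[-0.001  0.224  0.975]
 [-0.001  0.975 -0.224]
 [-1.    -0.001 -0.   ]] 0.15
(array([  9.12 , -29.142,  47.27 ]), array([0., 0., 0.]))
1 (array([  4.153, -53.011,  59.523]), array([-71.239,  -0.062,   0.066]))
-1 (array([  4.153, -53.011,  59.523]), array([108.761,   0.072,   0.068]))
```

Call:
{"method": "drive_tool", "body": {"plan": [[[0,-2.0,3.2,0,0,0,0],[0,-2.0,3.2,0,0,0,0],[0,-2.0,3.2,0,0,0,0],[0,-2.0,3.2,0,0,0,0],[0,-2.0,3.2,0,0,0,0]]]}}

```text
clock: 0.57
tcp_pos: [0.2629, 0.4258, 0.2013]
orientation: [0.703, 0.079, 0.703, -0.079]
wrist_force: [1.3, 0.6, -0.1]
finger_gap: 0.0254
```

Call:
{"method": "drive_tool", "body": {"plan": [[[0,-2.0,3.2,0,0,0,0],[0,-2.0,3.2,0,0,0,0],[0,-2.0,3.2,0,0,0,0],[0,-2.0,3.2,0,0,0,0],[0,-2.0,3.2,0,0,0,0]]]}}

```text
clock: 0.98
tcp_pos: [0.3967, 0.2923, 0.2015]
orientation: [0.703, 0.08, 0.703, -0.08]
wrist_force: [0.6, 0.4, -0.4]
finger_gap: 0.0001
```

Call:
{"method": "drive_tool", "body": {"plan": [[[1,-2.0,3.2,0,0,0,0],[1,-2.0,3.2,0,0,0,0],[1,-2.0,3.2,0,0,0,0],[1,-2.0,3.2,0,0,0,0],[0,0,0,0,0,0,0]]]}}

```text
clock: 1.4
tcp_pos: [0.5062, 0.1825, 0.1591]
orientation: [0.702, 0.081, 0.702, -0.083]
wrist_force: [0.5, 0.6, -0.8]
finger_gap: 0.0005
```

```bash
python3 - <<'E'
from h import *
np.set_printoptions(precision=3,suppress=True)
p,r,s=pose(); print(p,r.as_matrix(),s['joint_pos'],s['wrist_force'],s['finger_gap'])
snap('wrist','w1.png'); snap('scene','s1.png')
print(need([.524,.170,.10],r))
E
```

```text
[0.506 0.183 0.159] [[-0.     0.23   0.973]
 [-0.002  0.973 -0.23 ]
 [-1.    -0.002  0.   ]] [ 0.198  0.259 -0.132  1.18  -0.002  0.43 ] [ 0.477  0.626 -0.785] 0.0005093242886326421
(array([ 6.048, -1.064,  2.44 ]), array([ 0.178, -0.131, -0.089]))
```

View pics/w1.png

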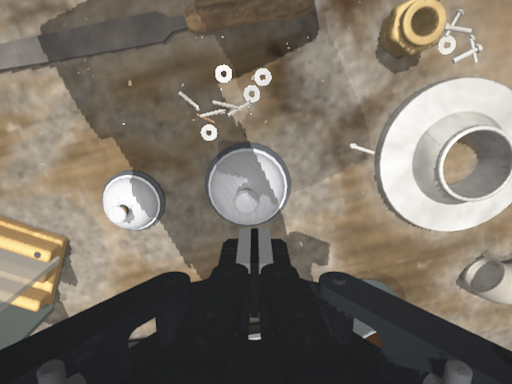

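```bash
cat >> h.py <<'E'
def wray(u,v):
    m=env.camera_model('wrist');K=np.array(m['camera_matrix']);T=np.array(m['T_tool_cam']);p,r,s=pose()
    return p+r.apply(T[:3,3]), r.apply(T[:3,:3]@(np.linalg.inv(K)@[u,v,1]))
def wonz(u,v,z):
    o,d=wray(u,v); return o+d*(z-o[2])/d[2]
def wproj(P):
    m=env.camera_model('wrist');K=np.array(m['camera_matrix']);T=np.array(m['T_tool_cam']);p,r,s=pose()
    t=r.inv().apply(np.array(P)-p); c=T[:3,:3].T@(t-T[:3,3]); q=K@c; return q[:2]/q[2]
E
python3 - <<'E'
from h import *
np.set_printoptions(precision=4,suppress=True)
b=wonz(246,203,.064); print(b, wonz(248,185,.01))
p,r,s=pose()
print(need([.524,.170,.08],r),need([b[0],b[1],.08],r))
E
```

```text
[0.5185 0.1756 0.064 ] [0.5165 0.1768 0.01  ]
(array([ 8.0478, -1.0625,  2.4445]), array([0., 0., 0.])) (array([ 8.049 , -0.6465,  1.7813]), array([0., 0., 0.]))
```

```bash
python3 - <<'E'
from h import *
im=snap('wrist','w2.png'); cv2.imwrite('pics/w2c.png',cv2.resize(im[130:250,180:320,::-1],None,fx=5,fy=5,interpolation=cv2.INTER_CUBIC))
im=cv2.imread('pics/top0.png'); cv2.imwrite('pics/t2c.png',cv2.resize(im[195:245,155:210],None,fx=12,fy=12,interpolation=cv2.INTER_CUBIC))
print(onz('scene',178.3,187.0,.064),onz('scene',181,205,.01),pose()[0])
E
```

```text
[0.51465853 0.16346214 0.064     ] [0.50961339 0.15628635 0.01      ] [0.50222461 0.18689012 0.16110161]
```

View pics/w2c.png

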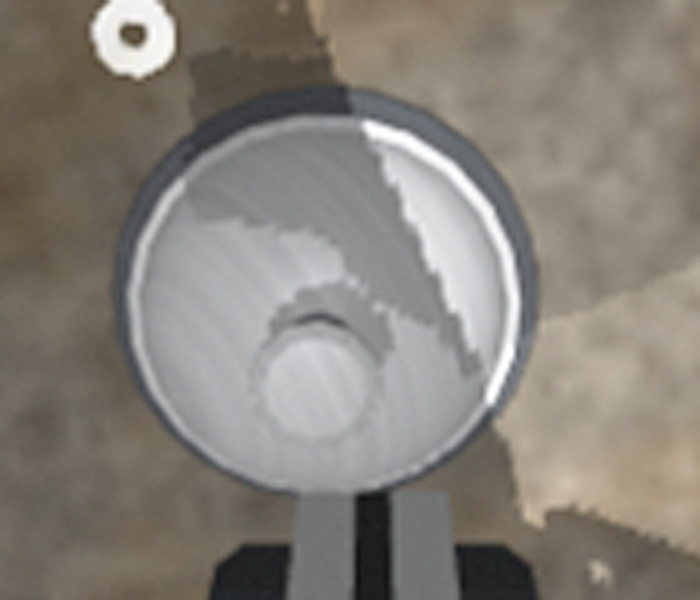

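View pics/t2c.png

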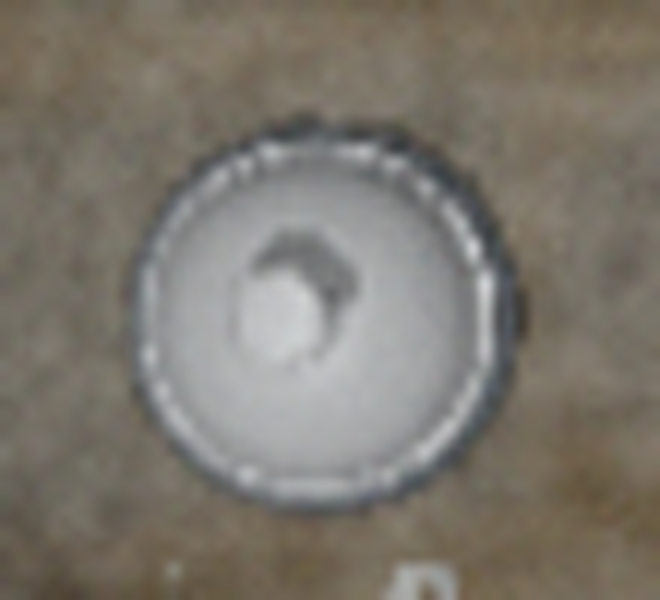

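```bash
python3 - <<'E'
from h import *
np.set_printoptions(precision=4,suppress=True)
print(onz('top',177.96,221.04,.064), onz('top',155+328/12-.46,195+313/12-.46,.012))
b=wonz(242.8,206.9,.064); print(b, wonz(180+327/5-.4,130+297/5-.4,.012))
p,r,s=pose();print(p,s['qvel'])
for t in ([.524,.171,.08],[b[0],b[1],.08]):print(need(t,r))
E
```

```text
[0.5232 0.1707 0.064 ] [0.5244 0.1694 0.012 ]
[0.521  0.1731 0.064 ] [0.5191 0.1741 0.012 ]
[0.5022 0.1869 0.1611] [ 0.0329 -0.0199 -0.0008  0.0015  0.0016 -0.0022]
(array([ 8.1062, -1.0558,  2.4933]), array([0., 0., 0.]))
(array([ 8.1067, -0.9231,  2.1498]), array([0., 0., 0.]))
```

Call:
{"method": "drive_tool", "body": {"plan": [[[1.5,-0.5,1.2,0,0,0,0],[2,-0.5,1.1,0,0,0,0],[2,0,0,0,0,0,0],[1.5,0,0,0,0,0,0],[0.5,0,0,0,0,0,0]]]}}

```text
clock: 1.97
tcp_pos: [0.5203, 0.1734, 0.0847]
orientation: [0.701, 0.079, 0.704, -0.079]
wrist_force: [-0.1, 0.1, 0.2]
finger_gap: -0.0003
```

Call:
{"method": "drive_tool", "body": {"plan": [[[0,0,0,0,0,0,0],[0,0,0,0,0,0,0],[0,0,0,0,0,0,0],[0.3,0,0,0,0,0,0],[0.3,0,0,0,0,0,0]]]}}

```text
clock: 2.38
tcp_pos: [0.5238, 0.1727, 0.0817]
orientation: [0.703, 0.08, 0.702, -0.079]
wrist_force: [-0.8, 0.3, -0.4]
finger_gap: 0.0
```

```bash
python3 - <<'E'
from h import *
np.set_printoptions(precision=4,suppress=True)
p,r,s=pose();print(p,s['wrist_force'])
im=snap('wrist','w3.png'); cv2.imwrite('pics/w3c.png',cv2.resize(im[130:290,180:340,::-1],None,fx=3.7,fy=3.7,interpolation=cv2.INTER_CUBIC))
E
```

```text
[0.5238 0.1727 0.0817] [-0.8053  0.2888 -0.4345]
```

View pics/w3c.png

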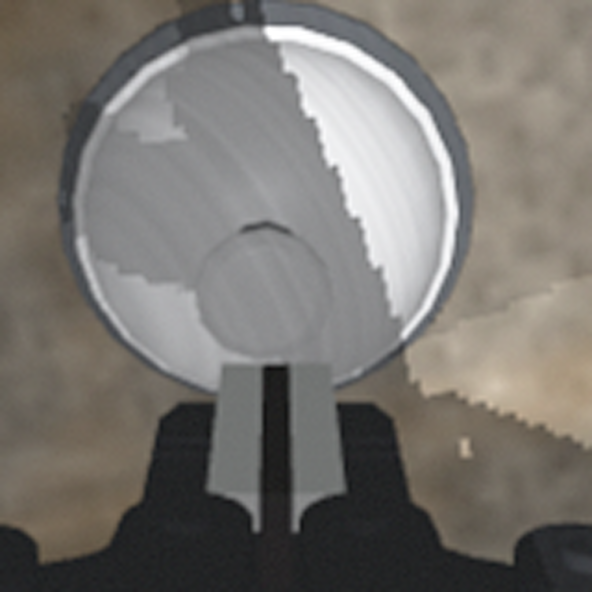

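```bash
python3 - <<'E'
from h import *
np.set_printoptions(precision=4,suppress=True)
b=wonz(250.4,209.9,.064);p,r,s=pose();print(b,p,need([b[0],b[1],.066],r),wproj(p),s['clock'])
E
```

```text
[0.5199 0.1713 0.064 ] [0.5231 0.1725 0.0806] (array([ 1.4642, -0.1868, -0.2783]), array([0., 0., 0.])) [253.479  224.2137] 2.4333
```

Call:
{"method": "drive_tool", "body": {"plan": [[[0.5,-0.1,-0.1,0,0,0,0],[0.5,0,-0.1,0,0,0,0],[0.4,0,0,0,0,0,0],[0.4,0,0,0,0,0,0],[0.3,0,0,0,0,0,0]]]}}

```text
clock: 2.85
tcp_pos: [0.5203, 0.1717, 0.0588]
orientation: [0.702, 0.08, 0.703, -0.08]
wrist_force: [0.2, -0.6, 0.7]
finger_gap: -0.0
```

Call:
{"method": "drive_tool", "body": {"plan": [[[0.2,0,0,0,0,0,0],[0.1,0,0,0,0,0,0],[0,0,0,0,0,0,0],[0,0,0,0,0,0,0],[0,0,0,0,0,0,0]]]}}

```text
clock: 3.27
tcp_pos: [0.5209, 0.1719, 0.0568]
orientation: [0.703, 0.08, 0.702, -0.08]
wrist_force: [0.2, -0.1, -0.7]
finger_gap: -0.0
```

```bash
python3 - <<'E'
from h import *
np.set_printoptions(precision=4,suppress=True)
p,r,s=pose();print(p,s['wrist_force'])
im=snap('wrist','w4.png'); a=cv2.resize(im[150:290,200:320,::-1],None,fx=3.3,fy=4,interpolation=cv2.INTER_CUBIC)
im=snap('scene','s4.png'); b=cv2.resize(im[150:270,140:240,::-1],None,fx=4,fy=4.6667,interpolation=cv2.INTER_CUBIC)
cv2.imwrite('pics/w4c.png',np.hstack([a[:560],b[:560]]))
E
```

```text
[0.5209 0.1719 0.0568] [ 0.2101 -0.0836 -0.6888]
```

View pics/w4c.png

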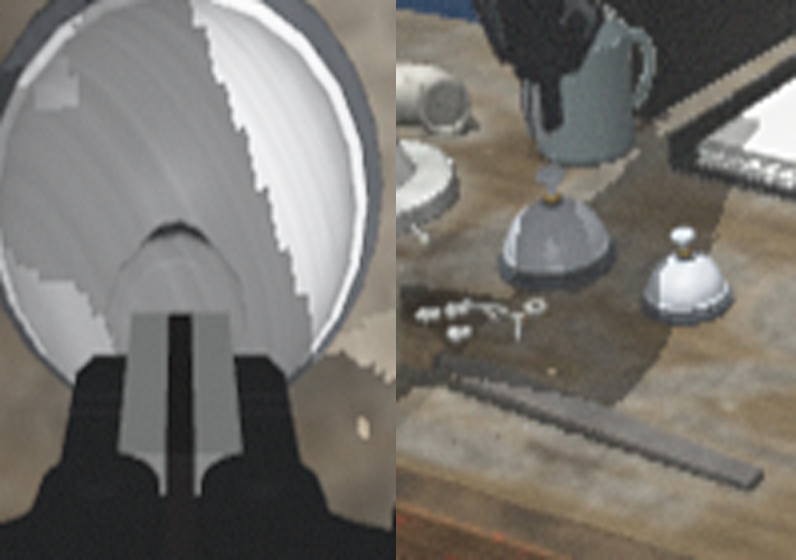

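```bash
python3 - <<'E'
from h import *
np.set_printoptions(precision=4,suppress=True)
p,r,s=pose()
def tri(rays):
    A=np.zeros((3,3));b=np.zeros(3)
    for o,d in rays:
        d=d/np.linalg.norm(d);M=np.eye(3)-np.outer(d,d);A+=M;b+=M@o
    x=np.linalg.solve(A,b);return x
print('scene+top',tri([ray('scene',178.1,187.2),ray('top',177.96,221.04)]))
print('tip px scene',proj('scene',p),'obs', 140+548/4-.4,150+130/4.67-.4,'wrist',wproj(p),'obs',200+180/3.3-.3,150+313/4-.3)
print('head in scene',140+548/4-.4,150+172/4.67-.4)
E
```

```text
scene+top [0.5233 0.1714 0.0587]
tip px scene [177.4151 188.0712] obs 276.6 177.4372591006424 wrist [253.4792 224.2139] obs 254.24545454545455 227.95
head in scene 276.6 186.430835117773
```

```bash
python3 - <<'E'
from h import *
im=cv2.imread('pics/s4.png'); cv2.imwrite('pics/s4c.png',cv2.resize(im[155:205,155:215],None,fx=12,fy=12,interpolation=cv2.INTER_NEAREST))
p,r,s=pose()
for e in (0,.005,.01,.013,.02):
  for h in (0,.008): print(e,h,wproj(p+r.apply([-e,0,-h])),wproj(p+r.apply([-e,.011,-h])))
E
```

```text
0 0 [253.47916711 224.21385751] [273.27485496 224.21595442]
0 0.008 [253.47889043 210.54808582] [273.50189079 210.55106543]
0.005 0 [253.47095857 227.54769956] [273.80049577 227.54964035]
0.005 0.008 [253.4705775  213.54834818] [274.0399271  213.55121544]
0.01 0 [253.462295   231.06635099] [274.35527322 231.0681149 ]
0.01 0.008 [253.46179817 216.71694524] [274.60814882 216.71968269]
0.013 0 [253.45686243 233.27275122] [274.70315013 233.27439786]
0.013 0.008 [253.45629008 218.70489853] [274.96464569 218.70754867]
0.02 0 [253.44344251 238.72315823] [275.56249714 238.72449421]
0.02 0.008 [253.44267391 223.61918014] [275.84591342 223.62159507]
```

View pics/s4c.png

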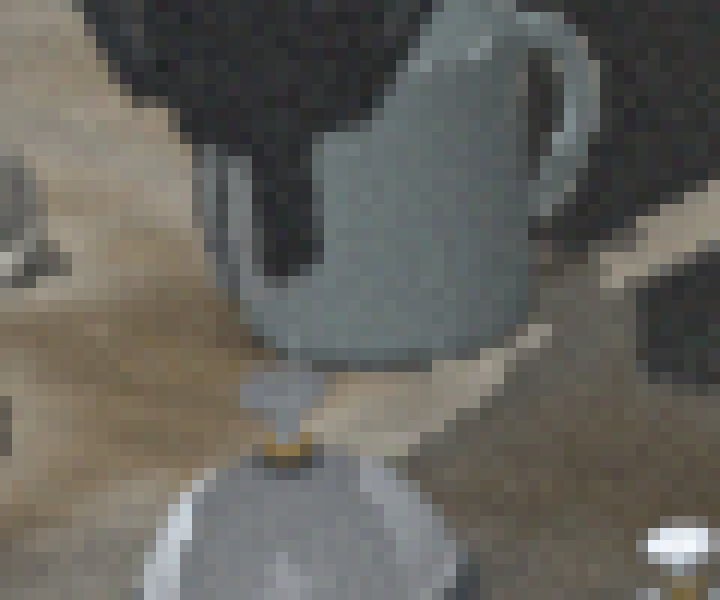

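Call:
{"method": "drive_tool", "body": {"plan": [[[0.1,0,0,0,0,0,0],[0.1,0,0,0,0,0,0],[0.1,0,0,0,0,0,0],[0,0,0,0,0,0,0],[0,0,0,0,0,0,0]]]}}

```text
clock: 3.78
tcp_pos: [0.5206, 0.1718, 0.0535]
orientation: [0.703, 0.08, 0.703, -0.08]
wrist_force: [0.4, 0.6, -1.1]
finger_gap: 0.0002
```

Call:
{"method": "drive_tool", "body": {"plan": [[[0.1,0,0,0,0,0,0],[0.1,0,0,0,0,0,0],[0.1,0,0,0,0,0,0],[0,0,0,0,0,0,0],[0,0,0,0,0,0,0]]]}}

```text
clock: 4.2
tcp_pos: [0.5206, 0.1718, 0.0505]
orientation: [0.703, 0.08, 0.703, -0.08]
wrist_force: [0.1, -0.2, 0.5]
finger_gap: -0.0
```

```bash
python3 - <<'E'
from h import *
np.set_printoptions(precision=4,suppress=True)
p,r,s=pose();print(p,s['wrist_force'],proj('scene',p),wproj(p),proj('top',p))
im=snap('wrist','w5.png'); a=cv2.resize(im[180:260,210:310,::-1],None,fx=4,fy=7,interpolation=cv2.INTER_CUBIC)
im=snap('scene','s5.png'); b=cv2.resize(im[155:205,155:190,::-1],None,fx=11.2,fy=11.2,interpolation=cv2.INTER_CUBIC)
cv2.imwrite('pics/w5c.png',np.hstack([a,b]))
E
```

```text
[0.5206 0.1718 0.0505] [ 0.0627 -0.2471  0.481 ] [177.578 190.106] [253.4793 224.2142] [178.4121 222.0372]
```

View pics/w5c.png

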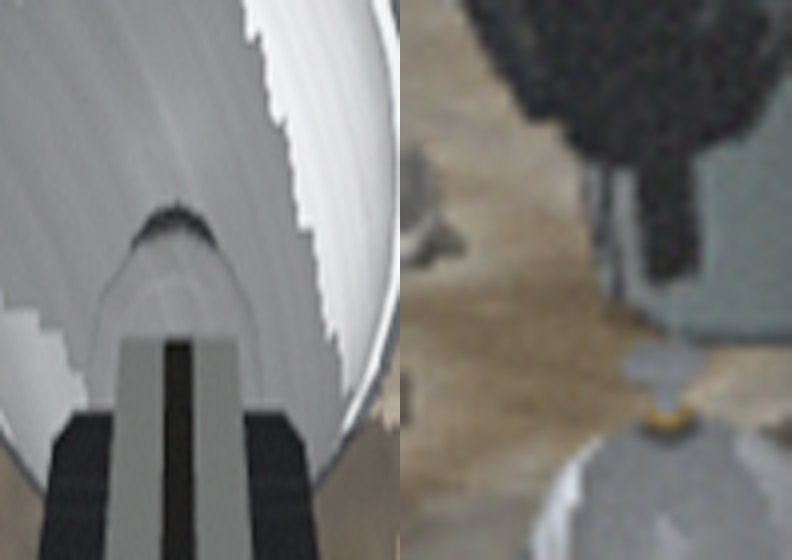

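Call:
{"method": "drive_tool", "body": {"plan": [[[0.1,0,0,0,0,0,0],[0.1,0,0,0,0,0,0],[0.1,0,0,0,0,0,0],[0.1,0,0,0,0,0,0],[0,0,0,0,0,0,0]]]}}

```text
clock: 4.72
tcp_pos: [0.5205, 0.1718, 0.0463]
orientation: [0.702, 0.08, 0.703, -0.08]
wrist_force: [0.1, -0.0, -0.4]
finger_gap: 0.0
```

Call:
{"method": "drive_tool", "body": {"plan": [[[0.1,0,0,0,0,0,0],[0.1,0,0,0,0,0,0],[0.1,0,0,0,0,0,0],[0.1,0,0,0,0,0,0],[0,0,0,0,0,0,0]]]}}

```text
clock: 5.13
tcp_pos: [0.5205, 0.1718, 0.0423]
orientation: [0.702, 0.08, 0.703, -0.08]
wrist_force: [0.1, 0.2, -0.2]
finger_gap: 0.0002
```

```bash
python3 - <<'E'
from h import *
np.set_printoptions(precision=4,suppress=True)
p,r,s=pose();print(p,s['wrist_force'],s['joint_pos'],proj('scene',p))
im=snap('wrist','w6.png'); a=cv2.resize(im[180:260,210:310,::-1],None,fx=4,fy=7,interpolation=cv2.INTER_CUBIC)
im=snap('scene','s6.png'); b=cv2.resize(im[155:205,155:190,::-1],None,fx=11.2,fy=11.2,interpolation=cv2.INTER_CUBIC)
cv2.imwrite('pics/w6c.png',np.hstack([a,b]))
E
```

```text
[0.5205 0.1718 0.0423] [ 0.1489  0.2493 -0.2297] [ 0.1723  0.3623 -0.2925  0.9163  0.      0.3981] [177.8355 192.6678]
```

View pics/w6c.png

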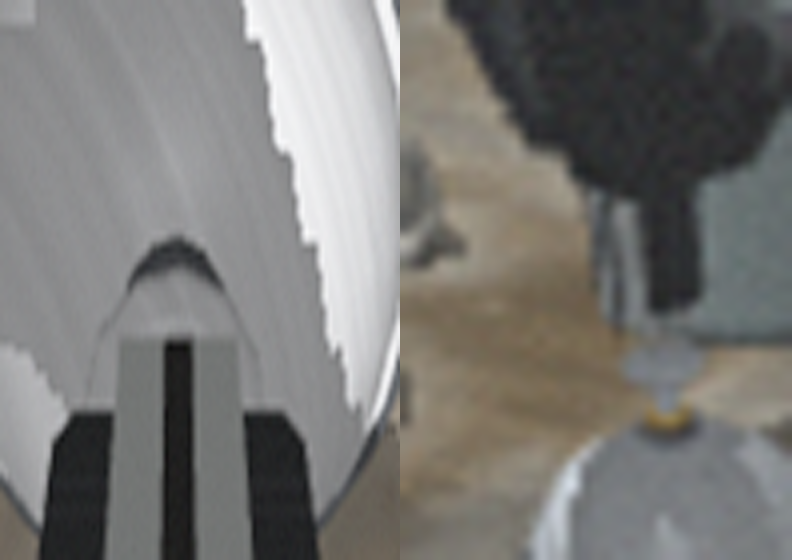

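Call:
{"method": "drive_tool", "body": {"plan": [[[0.1,0,0,0,0,0,0],[0.1,0,0,0,0,0,0],[0.1,0,0,0,0,0,0],[0,0,0,0,0,0,0],[0,0,0,0,0,0,0]]]}}

```text
clock: 5.65
tcp_pos: [0.5206, 0.1718, 0.0395]
orientation: [0.703, 0.08, 0.703, -0.08]
wrist_force: [-0.2, 1.1, 0.2]
finger_gap: 0.0
```

Call:
{"method": "drive_tool", "body": {"plan": [[[0.1,0,0,0,0,0,0],[0.1,0,0,0,0,0,0],[0.1,0,0,0,0,0,0],[0,0,0,0,0,0,0],[0,0,0,0,0,0,0]]]}}

```text
clock: 6.07
tcp_pos: [0.5206, 0.1718, 0.0365]
orientation: [0.703, 0.08, 0.703, -0.08]
wrist_force: [-0.0, -0.0, -0.7]
finger_gap: -0.0001
```

```bash
cat > look.py <<'E'
from h import *
import sys
np.set_printoptions(precision=4,suppress=True)
p,r,s=pose();print(p,s['wrist_force'],proj('scene',p),s['clock'])
im=snap('wrist',sys.argv[1]+'w.png'); a=cv2.resize(im[180:260,210:310,::-1],None,fx=4,fy=7,interpolation=cv2.INTER_CUBIC)
im=snap('scene',sys.argv[1]+'s.png'); b=cv2.resize(im[155:205,155:190,::-1],None,fx=11.2,fy=11.2,interpolation=cv2.INTER_CUBIC)
cv2.imwrite('pics/'+sys.argv[1]+'c.png',np.hstack([a,b]))
E
python3 look.py 7
```

```text
[0.5206 0.1718 0.0365] [-0.0095 -0.0183 -0.6887] [178.0291 194.481 ] 6.0667
```

View pics/7c.png

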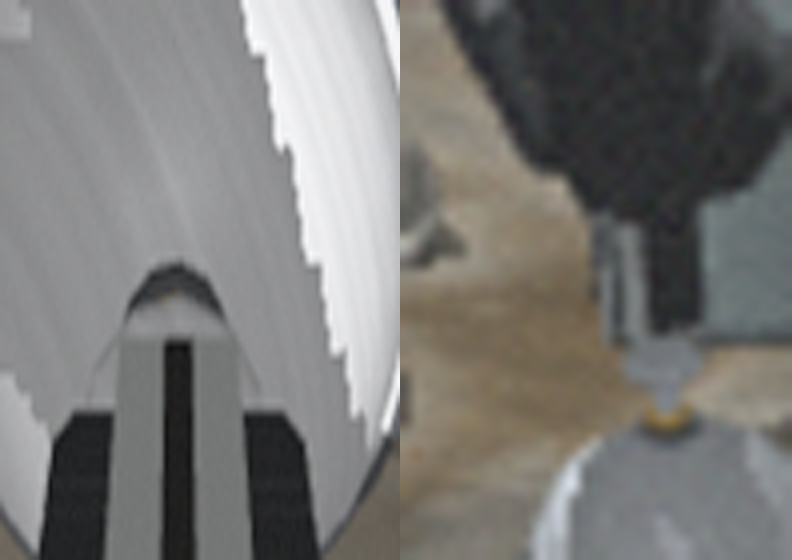

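```bash
python3 - <<'E'
from h import *
np.set_printoptions(precision=4,suppress=True)
p,r,s=pose();Z=r.apply([0,0,1])
# fit head: project circle for candidates
for z in (.064,.056,.05):
  for d in (-.008,-.004,0,.004,.008):
    c=np.array([*(p+Z*d)[:2],z]); 
    q=np.array([wproj(c+.0115*np.array([np.cos(a),np.sin(a),0])) for a in np.linspace(0,6.28,60)])
    print(z,d,'farrow',q[:,1].min(),'width',np.ptp(q[:,0]),'left',q[:,0].min(),'ctr',wproj(c))
E
```

```text
0.064 -0.008 farrow 205.95603112824162 width 49.00579683790096 left 228.924649799802 ctr [253.4319 229.2792]
0.064 -0.004 farrow 214.17903254542205 width 48.67849121395028 left 229.0887827887122 ctr [253.4323 237.1888]
0.064 0 farrow 222.2908609728194 width 48.355528676814686 left 229.25073815577537 ctr [253.4328 244.9936]
0.064 0.004 farrow 230.29375582018358 width 48.03682335224249 left 229.4105589525463 ctr [253.4333 252.6955]
0.064 0.008 farrow 238.1898967524441 width 47.72229161510512 left 229.5682871031712 ctr [253.4337 260.2966]
0.056 -0.008 farrow 200.8701116359384 width 46.68254584466854 left 230.10167287865966 ctr [253.4472 223.1816]
0.056 -0.004 farrow 208.7317036778905 width 46.385444132603084 left 230.25058525305337 ctr [253.4476 230.7577]
0.056 0 farrow 216.49207344735595 width 46.092100193673986 left 230.39761441011032 ctr [253.4479 238.2379]
0.056 0.004 farrow 224.15316337709652 width 45.80244318285375 left 230.54279584946286 ctr [253.4482 245.6242]
0.056 0.008 farrow 231.7168665159626 width 45.51640402484159 left 230.68616418406592 ctr [253.4486 252.9183]
0.05 -0.008 farrow 197.36663826651545 width 45.0797028491385 left 230.91372616339103 ctr [253.4578 218.9746]
0.05 -0.004 farrow 204.9771876265223 width 44.80259228018883 left 231.05256652499077 ctr [253.4581 226.3181]
0.05 0 farrow 212.49312809878543 width 44.528867763425126 left 231.18971058755182 ctr [253.4583 233.5719]
0.05 0.004 farrow 219.91621295031734 width 44.25846761375905 left 231.32518924943233 ctr [253.4586 240.7377]
0.05 0.008 farrow 227.24815239265072 width 43.99133163538181 left 231.4590326630946 ctr [253.4589 247.817 ]
```

```bash
python3 - <<'E'
from h import *
import h
np.set_printoptions(precision=4,suppress=True)
_,r,s=pose();p=np.array([.5022,.1869,.1611])
h.pose=lambda:(p,r,s)
c=np.array([.5215,.172,0])
for dz in (0,.01,.02,.03):
  for rad,z in ((.044,.004),(.0395,.016),(.0115,.064)):
    q=np.array([wproj(c+[0,0,z-dz]+rad*np.array([np.cos(a),np.sin(a),0])) for a in np.linspace(0,6.28,60)])
    print(dz,rad,np.ptp(q,axis=0))
E
```

```text
0 0.044 [85.3451 82.445 ]
0 0.0395 [79.3038 76.4073]
0 0.0115 [26.8494 25.5434]
0.01 0.044 [82.995  80.3318]
0.01 0.0395 [77.0457 74.3883]
0.01 0.0115 [25.9644 24.7737]
0.02 0.044 [80.7709 78.3238]
0.02 0.0395 [74.9126 72.4727]
0.02 0.0115 [25.136  24.0486]
0.03 0.044 [78.6629 76.4134]
0.03 0.0395 [72.8944 70.6529]
0.03 0.0115 [24.3587 23.3645]
```

```bash
python3 - <<'E'
from h import *
p,r,s=pose()
for h_ in (.009,.011,.013):
  for e in (.02,.024,.028,.032): print(h_,e,wproj(p+r.apply([-e,.007,-h_])))
E
```

```text
0.009 0.02 [267.72258298 221.70571062]
0.009 0.024 [268.06262216 224.66008185]
0.009 0.028 [268.41966658 227.76220012]
0.009 0.032 [268.79502459 231.02343284]
0.011 0.02 [267.76847927 217.85667581]
0.011 0.024 [268.11076617 220.726609  ]
0.011 0.028 [268.47022873 223.740553  ]
0.011 0.032 [268.84819302 226.90962629]
0.013 0.02 [267.8146728  213.98271403]
0.013 0.024 [268.15922962 216.7670368 ]
0.013 0.028 [268.52113482 219.69154971]
0.013 0.032 [268.90173246 222.76711401]
```

Call:
{"method": "drive_tool", "body": {"plan": [[[0.1,0,0,0,0,0,0],[0.1,0,0,0,0,0,0],[0.1,0,0,0,0,0,0],[0,0,0,0,0,0,0],[0,0,0,0,0,0,0]]]}}

```text
clock: 6.58
tcp_pos: [0.5208, 0.1719, 0.0337]
orientation: [0.703, 0.08, 0.703, -0.08]
wrist_force: [-0.5, -0.2, 2.4]
finger_gap: 0.0004
```

Call:
{"method": "drive_tool", "body": {"plan": [[[0.1,0,0,0,0,0,0],[0.1,0,0,0,0,0,0],[0.1,0,0,0,0,0,0],[0.1,0,0,0,0,0,0],[0.1,0,0,0,0,0,0]]]}}

```text
clock: 7.0
tcp_pos: [0.5208, 0.1719, 0.0287]
orientation: [0.703, 0.08, 0.702, -0.08]
wrist_force: [-0.6, 0.0, 4.3]
finger_gap: -0.0002
```

Call:
{"method": "drive_tool", "body": {"plan": [[[0.1,0,0,0,0,0,0],[0.1,0,0,0,0,0,0],[0.1,0,0,0,0,0,0],[0,0,0,0,0,0,0],[0,0,0,0,0,0,0]]]}}

```text
clock: 7.42
tcp_pos: [0.5209, 0.1719, 0.0261]
orientation: [0.703, 0.08, 0.702, -0.08]
wrist_force: [-1.5, 0.1, 7.1]
finger_gap: -0.0001
```

Call:
{"method": "drive_tool", "body": {"plan": [[[0.1,0,0,0,0,0,0],[0,0,0,0,0,0,0],[0,0,0,0,0,0,0],[0,0,0,0,0,0,0],[0,0,0,0,0,0,0]]]}}

```text
clock: 7.83
tcp_pos: [0.5209, 0.1719, 0.0259]
orientation: [0.703, 0.08, 0.702, -0.08]
wrist_force: [-4.5, -1.1, 13.7]
finger_gap: 0.0003
```

```bash
python3 look.py 8
```

```text
[0.5209 0.1719 0.0259] [-4.4517 -1.1405 13.7343] [178.4    197.7376] 7.8333
```

View pics/8c.png

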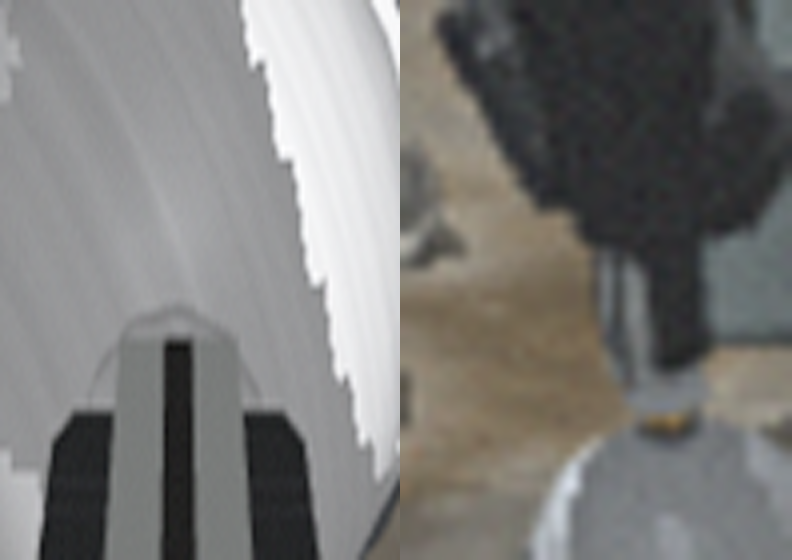

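Call:
{"method": "drive_tool", "body": {"plan": [[[-1,0,0,0,0,0,0],[-2.5,0,0,0,0,0,0],[-4,0,0,0,0,0,0],[-4,0,0,-7,0,0,0],[-4,0,0,-7,0,0,0]]]}}

```text
clock: 8.35
tcp_pos: [0.5197, 0.1717, 0.1805]
orientation: [0.706, -0.009, 0.708, 0.008]
wrist_force: [1.5, 0.6, 0.1]
finger_gap: -0.0004
```

Call:
{"method": "drive_tool", "body": {"plan": [[[-2,0,0,-7,0,0,0.4],[0,0,0,-7,0,0,0.4],[0,0,0,-7,0,0,0.4],[0,0,0,-7,0,0,0.4],[0,0,0,-7,0,0,0.4]]]}}

```text
clock: 8.77
tcp_pos: [0.5205, 0.1718, 0.1994]
orientation: [0.672, -0.221, 0.672, 0.221]
wrist_force: [-0.2, -0.3, -0.1]
finger_gap: 0.0342
```

Call:
{"method": "drive_tool", "body": {"plan": [[[0,0,0,-7,0,0,0.4],[0,0,0,-7,0,0,0.4],[0,0,0,-7,0,0,0.4],[0,0,0,-1,0,0,0.4],[0,0,0,0,0,0,0.4]]]}}

```text
clock: 9.18
tcp_pos: [0.5205, 0.1718, 0.1992]
orientation: [0.618, -0.342, 0.619, 0.343]
wrist_force: [0.3, -0.2, -0.6]
finger_gap: 0.0344
```

```bash
cat > tgt.py <<'E'
from h import *
np.set_printoptions(precision=4,suppress=True)
def RT(deg,tilt=0):
    th=np.radians(deg);u=np.array([np.cos(th),np.sin(th),0]);x=np.array([0,0,-1.])
    return R.from_matrix(np.c_[x,np.cross(u,x),u])
E
python3 - <<'E'
from tgt import *
p,r,s=pose();print(p,r.as_matrix(),s['joint_pos'],s['finger_gap'],s['clock'],s['wrist_force'])
print(need([.5767+.525*.02,-.114+.851*.02,.18],RT(58.3)))
im=snap('scene','s9.png')
cv2.imwrite('pics/s9c.png',cv2.resize(im[150:250,140:300,::-1],None,fx=5,fy=5,interpolation=cv2.INTER_CUBIC))
E
```

```text
[0.5205 0.1718 0.1992] [[-0.0008 -0.8474  0.5309]
 [-0.      0.5309  0.8474]
 [-1.      0.0007 -0.0005]] [ 0.1722  0.2622 -0.0293  1.2802  0.0001 -0.8389] 0.03442241260196034 9.1833 [ 0.3438 -0.2293 -0.6141]
(array([  1.9118, -19.9239, -19.2326]), array([-0.3655, -0.0267, -0.0392]))
```

View pics/s9c.png

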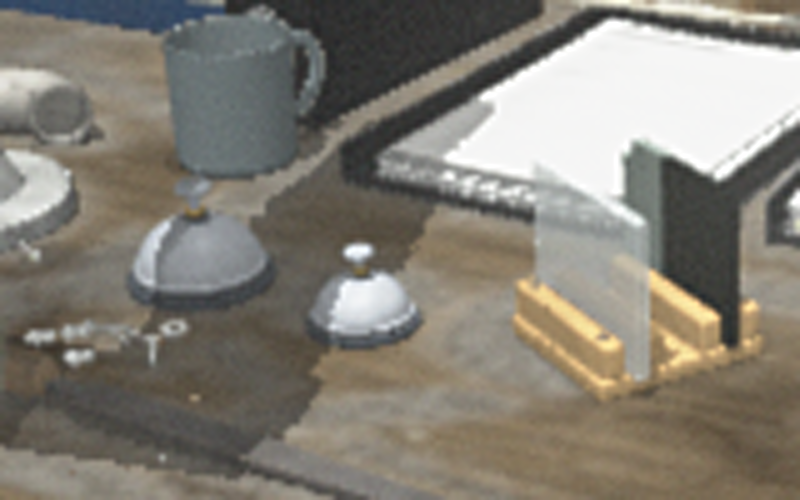

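Call:
{"method": "drive_tool", "body": {"plan": [[[0,-2.4,-2.3,0,0,0,0.4],[0,-2.8,-2.7,0,0,0,0.4],[0,-2.8,-2.7,0,0,0,0.4],[0,-2.8,-2.7,0,0,0,0.4],[0,-2.8,-2.7,0,0,0,0.4]]]}}

```text
clock: 9.65
tcp_pos: [0.5669, -0.0128, 0.1996]
orientation: [0.619, -0.342, 0.619, 0.342]
wrist_force: [1.8, 0.1, 0.8]
finger_gap: 0.0345
```

Call:
{"method": "drive_tool", "body": {"plan": [[[0,-2.8,-2.7,0,0,0,0.4],[0,-2.0,-1.9,0,0,0,0.4],[0,-1.5,-1.5,0,0,0,0.4],[0,0,0,0,0,0,0.4],[0,0,0,0,0,0,0.4]]]}}

```text
clock: 10.07
tcp_pos: [0.5879, -0.0976, 0.199]
orientation: [0.619, -0.341, 0.619, 0.342]
wrist_force: [0.4, -0.3, -0.2]
finger_gap: 0.0337
```

Call:
{"method": "drive_tool", "body": {"plan": [[[0,0,0,0,0,0,0.4],[0,0,0,0,0,0,0.4],[0,0,0,0,0,0,0.4],[0,0,0,0,0,0,0.4],[0,0,0,0,0,0,0.4]]]}}

```text
clock: 10.48
tcp_pos: [0.588, -0.0955, 0.1998]
orientation: [0.618, -0.344, 0.618, 0.343]
wrist_force: [-0.6, 0.6, -0.7]
finger_gap: 0.0344
```

```bash
python3 - <<'E'
from tgt import *
p,r,s=pose();print(p,s['joint_pos'],s['finger_gap'],s['clock'],np.abs(s['qvel']).max())
im=snap('wrist','w10.png')
cv2.imwrite('pics/w10c.png',cv2.resize(im[:,:,::-1],None,fx=1.5,fy=1.5,interpolation=cv2.INTER_CUBIC))
E
```

```text
[ 0.588  -0.0955  0.1998] [-0.2958  0.3542  0.0997  1.316   0.0001 -1.3103] 0.03443941323204061 10.4833 0.006428181978709946
```

View pics/w10c.png

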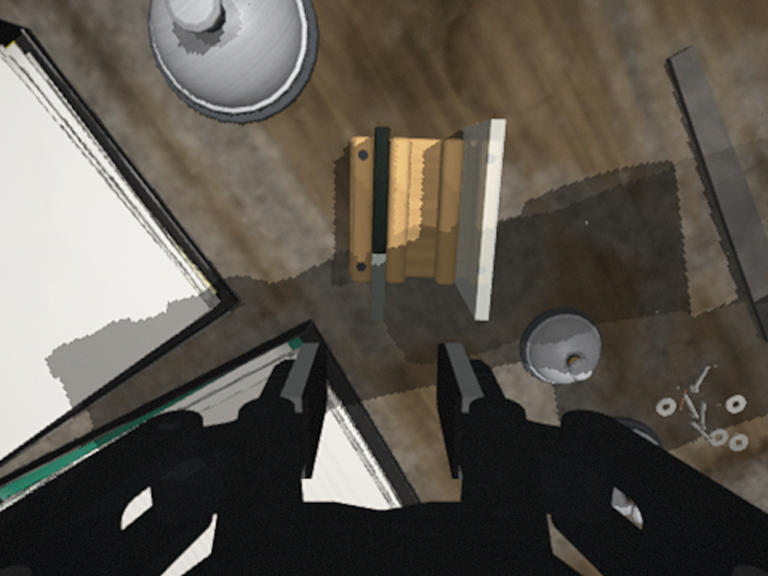

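```bash
python3 - <<'E'
from tgt import *
im=cv2.imread('pics/w10.png'); cv2.imwrite('pics/w10d.png',cv2.resize(im[75:225,225:285],None,fx=5,fy=4,interpolation=cv2.INTER_CUBIC))
E
```

```text
(no output)
```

View pics/w10d.png

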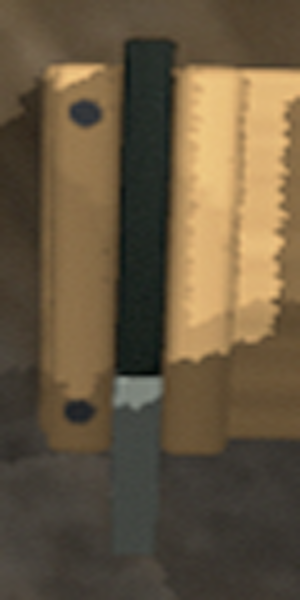

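```bash
python3 - <<'E'
from tgt import *
W=wonz(254.4,85,.102);Bd=wonz(252.1,168.5,.102);F=wonz(251.3,212.8,.091);F2=wonz(251.3,212.8,.102)
print(W,Bd,F,np.linalg.norm(W-Bd),np.linalg.norm(W-F),np.linalg.norm(W-F2),np.degrees(np.arctan2(*(Bd-W)[1::-1])),np.degrees(np.arctan2(*(F-W)[1::-1])))
deg=58.3
d=np.degrees(np.arctan2(*(Bd-W)[1::-1]));print(d)
for d in (d,58.3):
  u=np.array([np.cos(np.radians(d)),np.sin(np.radians(d)),0])
  G=Bd+u*.017; print(G,need([G[0],G[1],.13],RT(d)))
E
```

```text
[ 0.5465 -0.161   0.102 ] [ 0.5831 -0.1057  0.102 ] [ 0.6064 -0.0698  0.091 ] 0.06629279907713513 0.10958084301904143 0.10521115063352607 56.5009339257889 56.697192644749855
56.5009339257889
[ 0.5925 -0.0915  0.102 ] (array([ 6.9786, -0.1612,  0.5882]), array([1.6133, 0.0113, 0.0125]))
[ 0.592  -0.0912  0.102 ] (array([ 6.9786, -0.1078,  0.5889]), array([-0.1858,  0.0111,  0.0127]))
```

Call:
{"method": "drive_tool", "body": {"plan": [[[1,-0.15,0.6,1,0,0,0.4],[2,0,0,0,0,0,0.4],[2.5,0,0,0,0,0,0.4],[2.5,0,0,0,0,0,0.4],[1,0,0,0,0,0,0.4]]]}}

```text
clock: 10.95
tcp_pos: [0.5905, -0.0912, 0.1063]
orientation: [0.62, -0.337, 0.622, 0.339]
wrist_force: [-0.5, 0.5, -1.4]
finger_gap: 0.0341
```

Call:
{"method": "drive_tool", "body": {"plan": [[[0,0,0,0,0,0,0.4],[0,0,0,0,0,0,0.4],[0,0,0,0,0,0,0.4],[0,0,0,0,0,0,0.4],[0,0,0,0,0,0,0.4]]]}}

```text
clock: 11.37
tcp_pos: [0.5935, -0.0924, 0.1112]
orientation: [0.622, -0.338, 0.621, 0.337]
wrist_force: [0.8, -0.0, -0.0]
finger_gap: 0.0342
```

```bash
python3 - <<'E'
from tgt import *
p,r,s=pose();print(p,s['finger_gap'],s['clock'],np.abs(s['qvel']).max())
im=snap('wrist','w11.png')
cv2.imwrite('pics/w11c.png',cv2.resize(im[80:300,140:380,::-1],None,fx=3,fy=2.7,interpolation=cv2.INTER_CUBIC))
E
```

```text
[ 0.5935 -0.0924  0.1112] 0.03423492438771439 11.3667 0.00862785574358897
```

View pics/w11c.png

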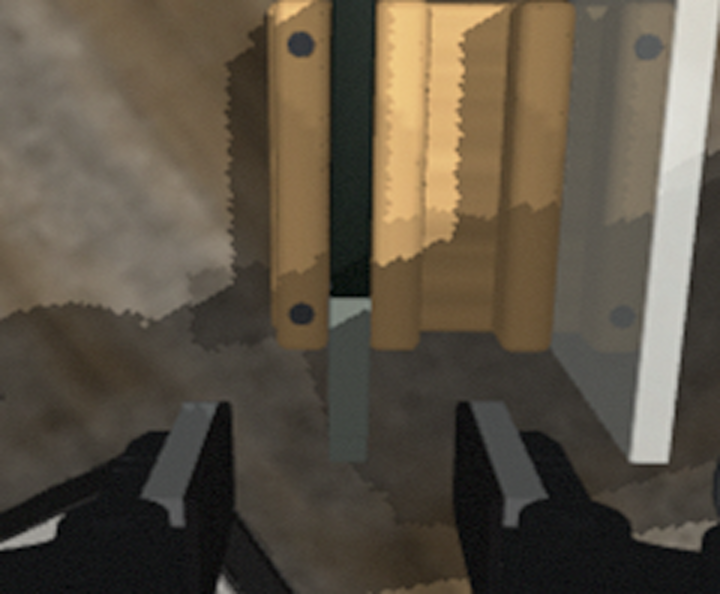

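```bash
python3 - <<'E'
from tgt import *
p,r,s=pose();Bd=wonz(256.4,189.7,.102);F=wonz(140+348/3-.3,80+460/2.7-.3,.091);W=wonz(140+352/3-.3,80,.102)
print(r.inv().apply(Bd-p)*100,r.inv().apply(F-p)*100,r.inv().apply(W-p)*100)
E
```

```text
[ 0.8955  0.1822 -1.6861] [1.9989 0.1553 2.5772] [ 0.891   0.2017 -7.6096]
```

Call:
{"method": "drive_tool", "body": {"plan": [[[1.5,0.15,0,0,0,0,0.4],[1.5,0,0,0,0,0,0.4],[1.5,0,0,0,0,0,0.4],[1.3,0,0,0,0,0,0.4],[0.6,0,0,0,0,0,0.4]]]}}

```text
clock: 11.83
tcp_pos: [0.5905, -0.0911, 0.0444]
orientation: [0.621, -0.337, 0.622, 0.338]
wrist_force: [0.2, -0.4, -0.8]
finger_gap: 0.0345
```

Call:
{"method": "drive_tool", "body": {"plan": [[[0,0,0,0,0,0,0.4],[0,0,0,0,0,0,0.4],[0,0,0,0,0,0,0.4],[0,0,0,0,0,0,0.4],[0,0,0,0,0,0,0.4]]]}}

```text
clock: 12.25
tcp_pos: [0.5919, -0.0915, 0.0465]
orientation: [0.622, -0.338, 0.621, 0.337]
wrist_force: [-0.4, 0.4, -0.4]
finger_gap: 0.0342
```

```bash
python3 - <<'E'
from tgt import *
p,r,s=pose();print(p,s['finger_gap'],s['clock'],np.abs(s['qvel']).max())
im=snap('wrist','w12.png')
a=cv2.resize(im[80:300,160:360,::-1],None,fx=2,fy=2.4)
im=snap('scene','s12.png')
b=cv2.resize(im[140:240,230:310,::-1],None,fx=4.8,fy=5.28)
cv2.imwrite('pics/w12c.png',np.hstack([a,b]))
E
```

```text
[ 0.5919 -0.0915  0.0465] 0.0341761193551949 12.25 0.005472822187328388
```

View pics/w12c.png

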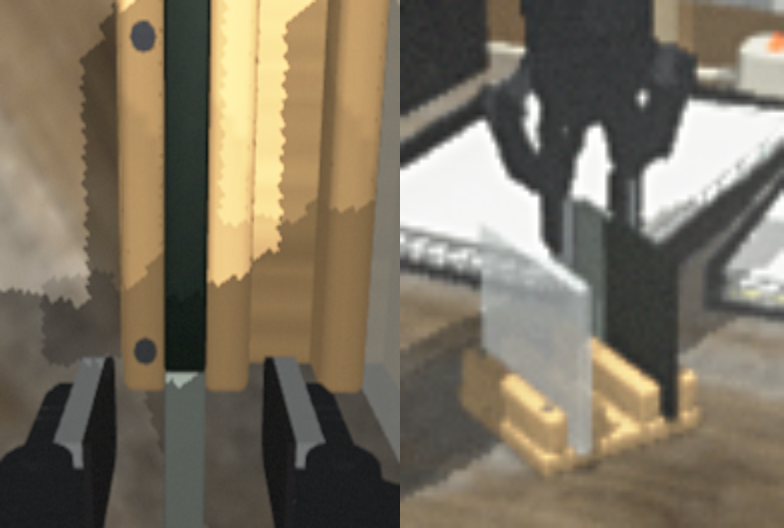

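```bash
python3 - <<'E'
from tgt import *
p,r,s=pose();Bd=wonz(160+185/2,80+372/2.4,.102)
print(r.inv().apply(Bd-p)*100)
for z in (.0765,.075,.08): print(wproj([Bd[0],Bd[1],z]))
print((p[2]))
E
```

```text
[-5.5789 -0.0107 -1.6548]
[252.8035 212.8974]
[252.8183 211.8207]
[252.7679 215.4922]
0.04621727421426188
```

Call:
{"method": "drive_tool", "body": {"plan": [[[0,0,0,0,0,0,0.2],[0,0,0,0,0,0,0],[0,0,0,0,0,0,0],[0,0,0,0,0,0,0],[0,0,0,0,0,0,0]]], "squeeze": 50}}

```text
clock: 12.77
tcp_pos: [0.5915, -0.0914, 0.0459]
orientation: [0.621, -0.338, 0.621, 0.338]
wrist_force: [0.9, 0.6, 1.3]
finger_gap: 0.0071
```

Call:
{"method": "drive_tool", "body": {"plan": [[[0,0,0,0,0,0,0],[0,0,0,0,0,0,0],[-0.3,0,0,0,0,0,0],[-0.3,0,0,0,0,0,0],[-0.3,0,0,0,0,0,0]]]}}

```text
clock: 13.18
tcp_pos: [0.5911, -0.0913, 0.0545]
orientation: [0.621, -0.338, 0.621, 0.338]
wrist_force: [0.7, -1.0, -2.3]
finger_gap: 0.0068
```

Call:
{"method": "drive_tool", "body": {"plan": [[[-0.5,0,0,0,0,0,0],[-0.5,0,0,0,0,0,0],[-0.5,0,0,0,0,0,0],[-0.5,0,0,0,0,0,0],[-0.5,0,0,0,0,0,0]]]}}

```text
clock: 13.6
tcp_pos: [0.5909, -0.0911, 0.0802]
orientation: [0.621, -0.338, 0.621, 0.338]
wrist_force: [0.6, -0.4, -1.3]
finger_gap: 0.0071
```

```bash
python3 - <<'E'
from tgt import *
p,r,s=pose();print(p,s['finger_gap'],s['clock'],s['wrist_force'])
im=snap('wrist','w13.png')
a=cv2.resize(im[80:300,160:360,::-1],None,fx=2,fy=2.4)
im=snap('scene','s13.png')
b=cv2.resize(im[140:240,230:310,::-1],None,fx=4.8,fy=5.28)
cv2.imwrite('pics/w13c.png',np.hstack([a,b]))
E
```

```text
[ 0.5909 -0.0911  0.0802] 0.007104051394789071 13.6 [ 0.5713 -0.3855 -1.3255]
```

View pics/w13c.png

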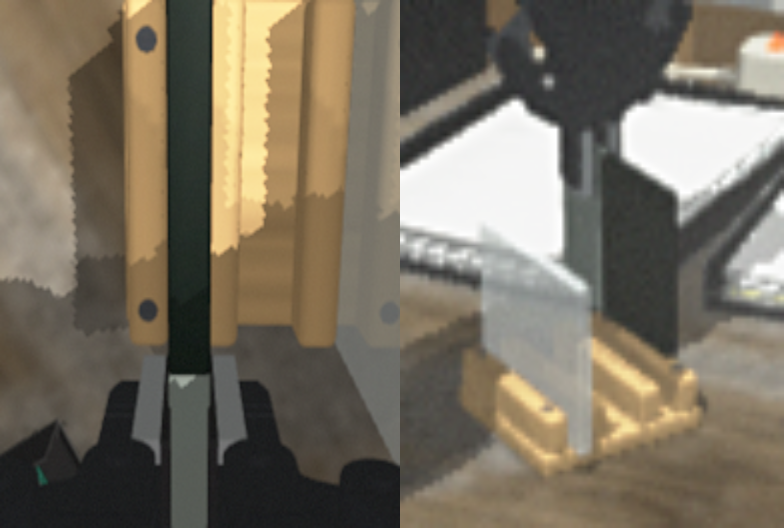

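Call:
{"method": "drive_tool", "body": {"plan": [[[-2,0,0,0,0,0,0],[-3.5,0,0,0,0,0,0],[-3.5,0,0,0,0,0,0],[-3.5,0,0,0,0,0,0],[-3.5,0,0,0,0,0,0]]]}}

```text
clock: 14.12
tcp_pos: [0.5906, -0.091, 0.241]
orientation: [0.621, -0.338, 0.621, 0.338]
wrist_force: [1.6, -0.5, -0.9]
finger_gap: 0.0072
```

Call:
{"method": "drive_tool", "body": {"plan": [[[-3.5,0,0,0,0,0,0],[-2,0,0,0,0,-3,0],[-1,0,0,0,0,-5,0],[0,0,0,0,0,-6,0],[0,0,0,0,0,-6,0]]]}}

```text
clock: 14.53
tcp_pos: [0.5919, -0.0915, 0.3065]
orientation: [0.672, -0.442, 0.551, 0.222]
wrist_force: [-0.7, -0.1, -1.0]
finger_gap: 0.0069
```

Call:
{"method": "drive_tool", "body": {"plan": [[[0,0,0,0,0,-6,0],[0,0,0,0,0,-6,0],[0,0,0,0,0,-6,0],[0,0,0,0,0,-6,0],[0,0,0,0,0,-6,0]]]}}

```text
clock: 14.95
tcp_pos: [0.5897, -0.0906, 0.3054]
orientation: [0.706, -0.57, 0.418, 0.042]
wrist_force: [2.0, 0.4, -1.8]
finger_gap: 0.007
```

```bash
python3 - <<'E'
from tgt import *
p,r,s=pose();print(p,r.as_matrix(),s['joint_pos'],s['finger_gap'],s['clock'],s['wrist_force'])
im=snap('scene','s14.png')
E
```

```text
[ 0.5897 -0.0906  0.3054] [[ 0.6464 -0.5355  0.5436]
 [-0.4177  0.3478  0.8394]
 [-0.6385 -0.7696  0.0011]] [-0.0878 -0.2449 -0.6845  0.3139 -0.3677 -1.244 ] 0.006983362009827251 14.95 [ 2.0019  0.373  -1.8472]
```

View pics/s14.png

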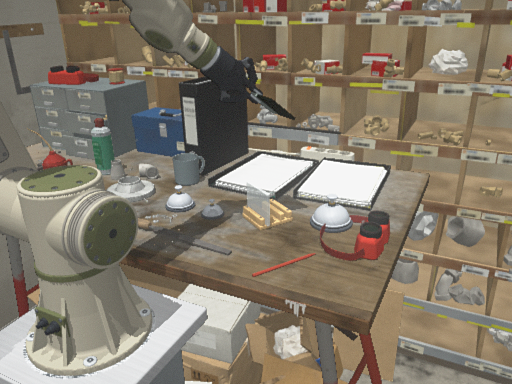

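Call:
{"method": "drive_tool", "body": {"plan": [[[0,0,0,0,0,-5,0],[0,0,0,0,0,-4,0],[0,0,0,0,0,-2,0],[0,0,0,0,0,0,0],[0,0,0,0,0,0,0]]]}}

```text
clock: 15.42
tcp_pos: [0.5907, -0.0908, 0.3037]
orientation: [0.706, -0.606, 0.365, -0.023]
wrist_force: [-0.9, 1.0, -0.6]
finger_gap: 0.0072
```

Call:
{"method": "drive_tool", "body": {"plan": [[[0,0,0,0,0,0,0],[0,0,0,0,0,0,0],[0,0,0,0,0,0,0],[0,0,0,0,0,0,0],[0,0,0,0,0,0,0]]]}}

```text
clock: 15.83
tcp_pos: [0.5911, -0.0912, 0.305]
orientation: [0.707, -0.606, 0.364, -0.024]
wrist_force: [-0.9, 0.5, -0.6]
finger_gap: 0.0069
```

```bash
python3 - <<'E'
from tgt import *
p,r,s=pose();print(p,r.as_matrix()[2],s['joint_pos'],s['finger_gap'],s['clock'],s['wrist_force'],np.abs(s['qvel']).max())
im=snap('wrist','w15.png')
a=cv2.resize(im[80:340,140:370,::-1],None,fx=1.8,fy=2)
im=snap('top','t15.png')
b=cv2.resize(im[150:280,170:330,::-1],None,fx=2.4,fy=4)
im=snap('scene','s15.png')
cv2.imwrite('pics/s15c.png',cv2.resize(im[60:240,140:390,::-1],None,fx=3.2,fy=3.2))
cv2.imwrite('pics/w15c.png',np.hstack([a,b]))
E
```

```text
[ 0.5911 -0.0912  0.305 ] [-0.4848 -0.8747  0.0003] [-0.0411 -0.2696 -0.8875 -0.0459 -0.4613 -1.2913] 0.0069164908522268915 15.8333 [-0.8678  0.4989 -0.5724] 0.010983973999582801
```

View pics/w15c.png

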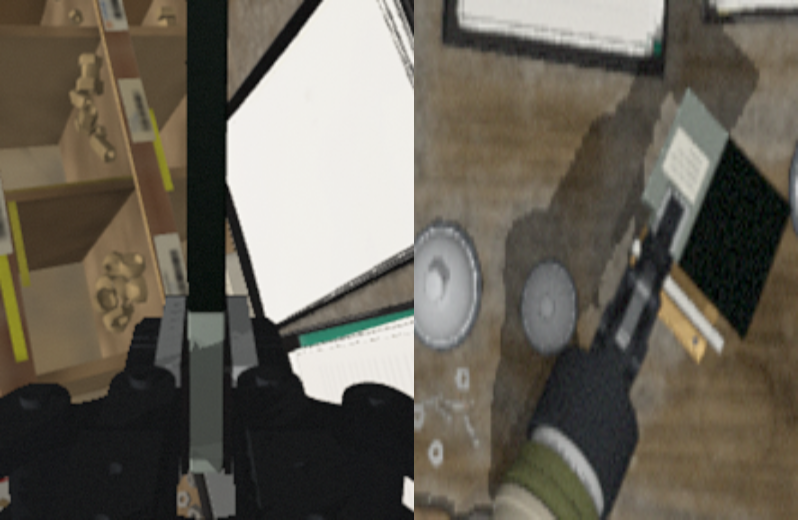

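View pics/s15c.png

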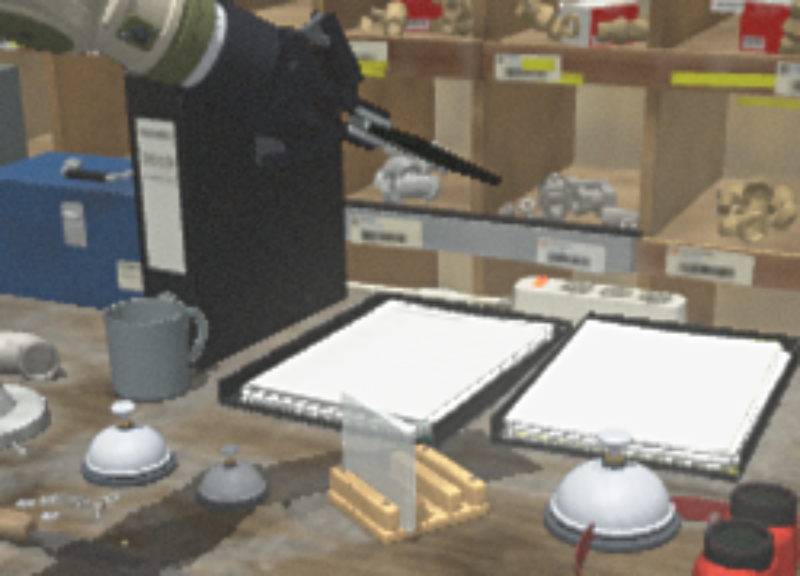

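```bash
python3 -c "
from h import *
p,r,s=pose();print(p,s['finger_gap'],s['clock'],abs(s['qvel']).max());print(env.hand_in())"
```

```text
[ 0.59079497 -0.09105205  0.30460242] 0.007022996943389807 15.9833 0.004227273565068375
the job is handed in; nothing more can be done
None
```

I rang the middle-sized bell, drew the notched filter plate out by its frosted end, and handed the job in at about 16 s with the plate held up and still. No verdict was reported.

**Bell:** I pressed the plunger until it stopped moving. The last 1 mm commanded moved it only 0.2 mm while the force rose from 7 to 14 N. The scene picture then showed it sprung back up.

**Grip:** The fingers closed across the frosted area above the label with 50 N. I estimated 6–8 mm clearance to the dark window and about 6–8 mm above the label. The last top picture shows the whole label free of the fingers, though the gap there looks small.

**Final hold:** By the tool pose, the label face is about 29° from straight up. The plate's lower edge is at roughly 0.29 m, the finger opening is steady at 7 mm, and the arm is at rest.

**Other items:** In the last scene picture the cover plate still stands in its groove and the mug looks untouched. The goggles also look untouched, though they are partly out of that crop.

**Disagreements:**
- The shut fingertips sit about 30 mm behind the reported TCP. I measured this from contact with the bell and allowed for it in the grasp.
- The scene camera read about 2 px (roughly 5 mm) off the other cameras, so I relied on the wrist and top views.

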